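# Free the jammed orange mixing cup from its pot

### The arm

A 7-joint arm with a two-finger parallel gripper is mounted at the origin on a cart in front of the work surface, level with it; the furniture and walls round the work are solid. World frame = base frame: x ahead of the robot, y to its left, z up, the work surface at z = 0. Lengths are in m, angles in degrees, forces in N, time in s.
With the tool pointing down it reaches from about 0.425 to 0.8 m from the base axis. Payload 8.3 kg.
Tool frame: the origin (TCP) lies midway between the tips of the shut fingers; the grasp point (between the pads) lies 19 mm behind it; z points along the fingers, y is the line along which they close (so a half turn about z gives the same grasp; the last joint's range is limited). The gripper opens to 85 mm and grips with 20 to 120 N. Pads are 22 mm wide; open, the fingers measure 114 mm over their backs; the gripper's body (76 mm by 85 mm) begins 54 mm behind the grasp point. The pads swing forward as they close: fully open they stand 13 mm farther back than shut.
Start: joints at [-68.291, 21.967, 0.94, 78.501, -0.361, 79.538, -2.664], TCP at [0.267, 0.565, 0.231] pointing down, gripper open.
Joint ranges: [-169.22, 169.22], [-14.56, 117.87], [-87.37, 89.26], [10.42, 133.3], [-82.24, 262.24], [0.94, 117.77], [-172.7, 172.7]. Speed limits (degrees/s): [136.94, 136.94, 172.46, 172.46, 180, 180, 180].

### API

Orientations are given as a 3x3 rotation matrix whose columns are the frame's x, y, z axes.
In Python, from bench import arm gives the robot as it stands.
- The arm moves only by the tool arm_command, never from a script. Its argument "series" is a list of rows, each a list of 3 entries, a list of its own where there are three numbers: the shift along the tool's x, y, z in units of 40 mm (1.0 is 40 mm), then the turn, a rotation vector about the tool's x, y, z in units of 8 degrees (1.0 is 8 degrees), then the gripper's target within -1 to 1 (fully open at 1, half-way at 0, shut at -1). A call has 1 to 12 rows; each row is the pose to reach, as a shift and turn from the pose commanded when the call began, along the tool's axes at that moment; what a row does not reach only later rows make up. A row lasts 1/10 s, in which the tool goes at most 50 mm and 8.59 degrees, less where a joint would pass 70% of its speed; a pose out of reach is approached as far as the arm can. A call with a gripper value outside its range is refused whole. The fingers move at their own pace and stop on an object; the grip force is fixed at half the most. Time passes only in rows, so rows that repeat a pose let the fingers close. It gives the time, the measured TCP pose, the force, the opening and the grip force at its end, in the units of the state.
- arm.get_obs(): the state, without advancing time (a new reading comes with each control period).
- arm.capture(name): name is "scene" or "top" or "wrist"; returns the picture (384x512x3 uint8, red, green, blue); there is no depth.
- arm.camera_params(name): a dict with "fx", "fy", "cx", "cy" (pixels), "rvec" (rotation vector, rad) and "tvec" (3), from world to camera coordinates, as OpenCV has them; the wrist camera has in their place "tool_from_camera" (4x4, takes a point from camera to tool coordinates, whose origin is the TCP and whose axes are the flange's). Camera axes: x right, y down, z forward; pixel columns grow to the right and rows downward; lengths in m; the calibration is good to about 2 mm. A picture is of the moment at which its call begins: read the wrist's pose just before it. camera_params takes no time and is no camera call.
- arm.job_done(): hands the job in; it is judged then, once.
The state is a dict: "t": time; "joint_positions": joint angles; "joint_vel": joint speeds; "tau": joint torques, N m; "position": TCP position; "eef_rot": TCP orientation; "contact_force": force on the tool from outside, world axes, zero at the start; "ft_torque": the same for the moment, N m; "finger_gap": opening from 0.0 (shut) to 1.0 (fully open); "finger_force": force on a finger pad.
Only numpy, scipy, OpenCV 4.12 (cv2) and the standard library are available. Lean on these libraries where they do the work, as an engineer would, in place of code of your own. Each camera call takes 0.05 s, during which the arm holds its last target. There are 200 camera calls.

### The job

The orange mixing cup is stuck in the metal pot it is nested in: pulling it straight up only jams it. Grip it by the rim that stands out of the pot, give it about a quarter turn either way to free it, lift it out, and set it down upright (do not drop it) on the round cork pad of the plywood board. Leave the blue cup in its own pot alone.

Things in the scene. Friction and masses are not known exactly. Their poses are not given: they have to be found in the camera images.
- orange_cup_mid (a point): Centre, half-way up, of the orange cup: 125 mm high, outside diameter 58 mm over its top 25 mm, 52 at the base, wall 3, 90 g; z up its axis. Two lugs on its +x and -x sides, 62-68 mm above its underside, reach 37 mm from the axis. Starts with underside 10 mm above the table, top 49 mm above the pot's rim, lugs under the pot's clips (within 7 deg). Turns easily both ways; free from 40 to 140 deg.
- orange_cup_pot: Aluminium pot round the orange cup, 86 mm high, 86 mm outside and 78 mm inside diameter, on a 112 mm square dark foot screwed to the table (it cannot move). Origin on its axis at table height, z up. Two red rim clips on its +x and -x sides, 24 deg wide like the lugs, 80-86 mm above the table, reach in to 32 mm from the axis, 2 mm above the lugs. The blue cup's pot is the same.
- blue_cup_mid (a point): Centre, half-way up, of the blue cup, which is the same as the orange one but for its colour and sits in an identical pot. To be left alone.
- drying_board: Plywood board 150 x 150 x 12 mm, fixed to the table, with a round cork pad 124 mm across and 4 mm thick on its middle. Origin under its centre at table height, z up; the cork's top is 16 mm above the table.
There are look-alikes about, which are no part of the job. What is shaped like the orange_cup_pot but turquoise is not meant.

How it is judged (in metres and radians):
On the way, in this order (a step that is already met when the one before it is completed fails the run):
1. the orange cup is lifted clear of its pot (z of orange_cup_mid in the frame of orange_cup_pot above 0.155 m), for 0.1 s.
2. the cup is lowered onto the cork pad (underside within 15 mm of it) while still held (horizontal distance between orange_cup_mid and drying_board below 0.035 m and height (world z) of orange_cup_mid below 0.0935 m and contact force between the fingers and orange_cup above 0.5 N), for 0.05 s.
At the end, for the whole second after the job is handed in: The orange cup stands upright (within 10 degrees) and at rest wholly on the cork pad, its axis within 35 mm of the pad's centre, released; the blue cup is still in its pot, within 20 mm of where it was (horizontal distance between orange_cup_mid and drying_board below 0.035 m and height (world z) of orange_cup_mid between 0.0735 and 0.0835 m and angle between orange_cup_mid's own z axis and vertical below 0.17 rad and linear speed of orange_cup below 0.03 m/s and distance of blue_cup_mid from where it was at the start of the episode below 0.02 m); the robot touches nothing.
It fails at once if the blue cup is pulled up or knocked (moved more than 20 mm) (distance of blue_cup_mid from where it was at the start of the episode above 0.02 m).
It also fails if it takes over 45 s, if anything falls off the work surface, if the arm or the gripper's body presses on something with over 40 N, if the wrist force passes 120 N, or if a joint passes its speed limit or range.

## Working session

There is one attempt and no reset: what is moved stays moved. The work goes in short steps, Python scripts to look and compute and a tool call to move; the robot and the scene stay as the last step left them, time stands still between calls to the robot, and variables do not carry over. Pictures are saved under pics/ and viewed, at most 10 in all, crops included, and the job is handed in when it is done.

Besides the shell and the picture viewer there is one more tool, called after "Request:" as a command line: name --argument value ..., lists and objects as JSON in quotes. arm_command: Moves the arm, as the interface text tells. Its arguments: {"type":"object","properties":{"series":{"type":"array","items":{"type":"array"}}},"required":["series"]}

```bash
mkdir -p pics; python3 - <<'E'
from bench import arm
import cv2,numpy as np
o=arm.get_obs();print(o)
for n in("scene","top"):
    cv2.imwrite(f"pics/{n}0.png",cv2.resize(arm.capture(n)[:,:,::-1],(800,600),interpolation=cv2.INTER_CUBIC));print(arm.camera_params(n))
print(arm.camera_params("wrist"))
E
```

```text
{'t': 0.0, 'joint_positions': array([-68.29216428,  22.0149623 ,   0.93555128,  78.56267761,
        -0.36047567,  79.53711743,  -2.66568198]), 'joint_vel': array([ 0.11053498, -0.07548349,  0.06249301, -0.0607261 ,  0.06975506,
       -0.11995186, -0.04494826]), 'tau': array([ 1.06081225e-03, -6.27599859e+01,  8.44677296e-01, -3.71828878e+01,
        1.65411585e-02,  1.46782037e-02,  4.85910380e-05]), 'position': array([0.26694381, 0.56456298, 0.23027083]), 'eef_rot': array([[-9.04030221e-01,  4.27467780e-01, -8.11078467e-04],
       [ 4.27468548e-01,  9.04028473e-01, -1.77784888e-03],
       [-2.67350858e-05, -1.95393965e-03, -9.99998091e-01]]), 'contact_force': array([ 0.10386923,  0.79629902, -0.28104285]), 'ft_torque': array([-0.0196838 , -0.00706297, -0.05657224]), 'finger_force': 0.0, 'finger_gap': 0.9988096187842467}
{'fx': 466.2343117670665, 'fy': 466.2343117670665, 'cx': 260.6907312354606, 'cy': 188.4249580385664, 'rvec': array([ 1.90963649, -0.87845376,  0.55929942]), 'tvec': array([-0.29154319,  0.28721099,  0.97763812])}
{'fx': 457.0228510852851, 'fy': 457.0228510852851, 'cx': 255.41476841361953, 'cy': 191.21812541167722, 'rvec': array([ 2.15423298, -2.18588772,  0.11151393]), 'tvec': array([0.1072983 , 0.51706525, 1.57529622])}
{'fx': 280.84147534755704, 'fy': 280.84147534755704, 'cx': 253.4792933246688, 'cy': 190.152135785809, 'tool_from_camera': array([[-8.05973364e-05, -9.53545095e-01, -3.01250304e-01,
         7.62140290e-02],
       [ 9.99999754e-01,  1.32965770e-04, -6.88418140e-04,
         2.59895191e-04],
       [ 6.96493719e-04, -3.01250285e-01,  9.53544850e-01,
        -1.42167507e-01],
       [ 0.00000000e+00,  0.00000000e+00,  0.00000000e+00,
         1.00000000e+00]])}
```

View pics/scene0.png

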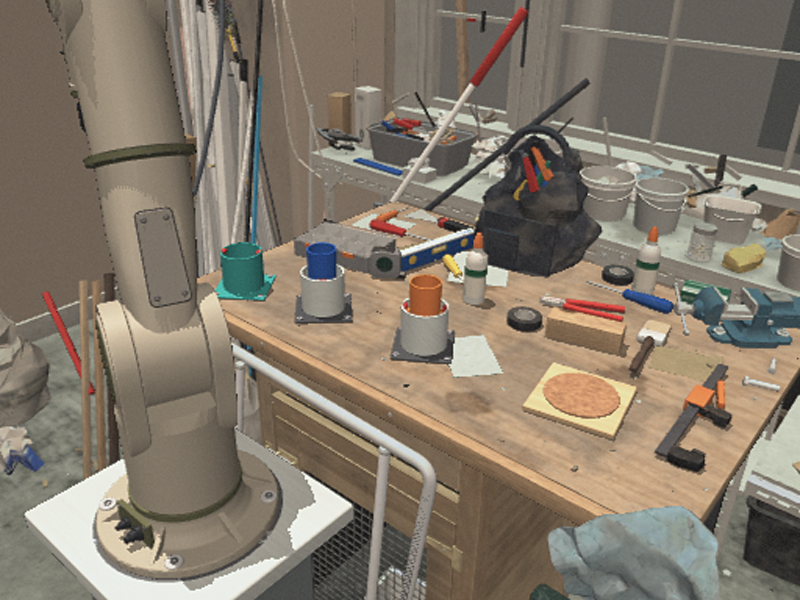

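View pics/top0.png

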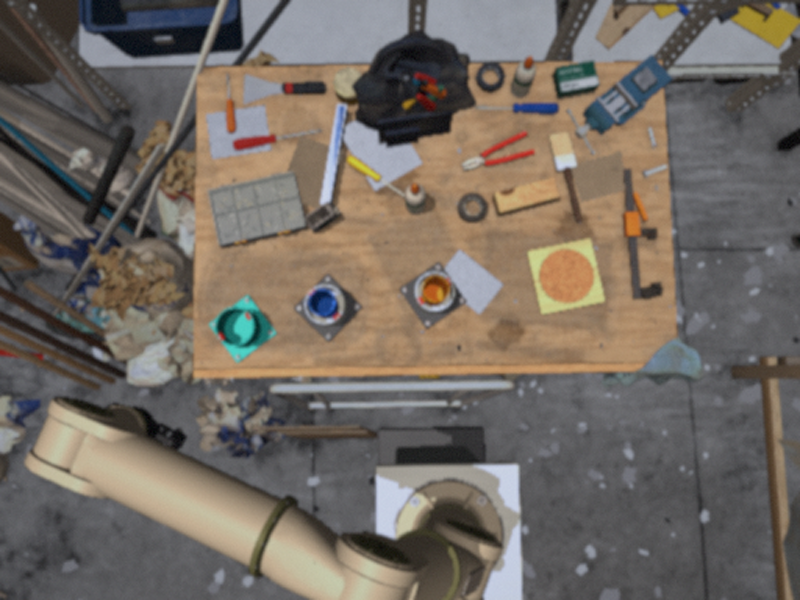

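The silver pot with the orange cup at top (434,291), with red clips, fits the description. The look-alikes are the turquoise empty pot at (240,327) and the blue cup's pot at (325,304). The board is at (566,276). I'll confirm in an enlarged crop.

```bash
cat > h.py <<'E'
from bench import arm
import cv2,numpy as np
def ray(n,u,v,z):
    p=arm.camera_params(n);R=cv2.Rodrigues(p["rvec"])[0];c=-R.T@p["tvec"]
    d=R.T@np.array([(u-p["cx"])/p["fx"],(v-p["cy"])/p["fy"],1]);return c+d*(z-c[2])/d[2]
E
python3 - <<'E'
from h import *
im=arm.capture("top")[:,:,::-1]
a=cv2.resize(im[160:220,250:310],(400,400),interpolation=cv2.INTER_CUBIC)
b=cv2.resize(im[147:207,333:393],(400,400),interpolation=cv2.INTER_CUBIC)
cv2.imwrite("pics/crop1.png",np.hstack([a,b]))
print(ray("top",434/1.5625,290/1.5625,.135),ray("top",566/1.5625,276/1.5625,.016))
E
```

```text
[0.52491467 0.02667549 0.135     ] [ 0.56595222 -0.27899754  0.016     ]
```

View pics/crop1.png

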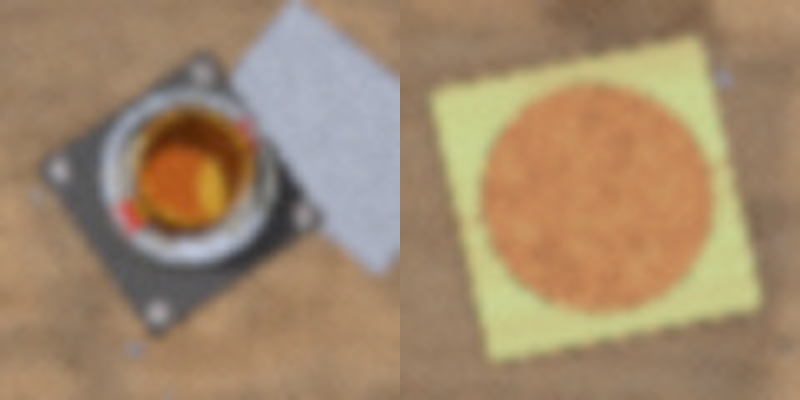

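```bash
cat >> h.py <<'E'
def shift(p):
    o=arm.get_obs();return o["eef_rot"].T@(np.array(p)-o["position"])/.04
E
python3 - <<'E'
from h import *
s=400/60
c=lambda x,y,x0,y0,z:print(ray("top",x0+x/s-.5+.5/s,y0+y/s-.5+.5/s,z).round(4))
c(187,175,250,160,.086);c(189,173.5,250,160,.086);c(195.5,167.5,250,160,.135);c(180,193,250,160,.006);c(198.5,197,333,147,.016)
c(131,214,250,160,.086);c(247,133,250,160,.086)
print(shift([.524,.027,.22]))
E
```

```text
[0.5297 0.0246 0.086 ]
[0.5305 0.0236 0.086 ]
[0.5278 0.0229 0.135 ]
[0.5291 0.0244 0.006 ]
[ 0.5678 -0.2795  0.016 ]
[0.5103 0.0533 0.086 ]
[ 0.5507 -0.0062  0.086 ]
[-11.55423095  -9.40499312   0.27659019]
```

Request:
arm_command --series '[[[-11.7,-9.42,0.27],[0,0,0],1],[[-11.7,-9.42,0.27],[0,0,0],1],[[-11.7,-9.42,0.27],[0,0,0],1],[[-11.7,-9.42,0.27],[0,0,0],1],[[-11.7,-9.42,0.27],[0,0,0],1],[[-11.7,-9.42,0.27],[0,0,0],1],[[-11.7,-9.42,0.27],[0,0,0],1],[[-11.7,-9.42,0.27],[0,0,0],1],[[-11.7,-9.42,0.27],[0,0,0],1],[[-11.7,-9.42,0.27],[0,0,0],1],[[-11.7,-9.42,0.27],[0,0,0],1],[[-11.7,-9.42,0.27],[0,0,0],1]]'

```text
t: 1.35
position: [0.5291, 0.0232, 0.2205]
eef_rot: [[-0.904, 0.427, 0.0], [0.427, 0.904, 0.0], [-0.0, 0.0, -1.0]]
contact_force: [0.6, 0.1, -0.4]
finger_gap: 1.003
finger_force: 0.0
```

```bash
python3 - <<'E'
from h import *
o=arm.get_obs();print(o["t"],o["position"],o["eef_rot"].round(3),o["joint_positions"].round(1))
im=arm.capture("wrist")[:,:,::-1];cv2.imwrite("pics/w1.png",im)
np.savez("w1",p=o["position"],R=o["eef_rot"])
print(shift([.529,.024,.22]))
E
```

```text
1.35 [0.52914578 0.02322792 0.22051974] [[-0.904  0.427  0.   ]
 [ 0.427  0.904  0.   ]
 [-0.     0.    -1.   ]] [-27.9  10.7  25.4  95.5  -4.8  74.8  63. ]
[0.16842851 0.21296846 0.01339649]
```

View pics/w1.png

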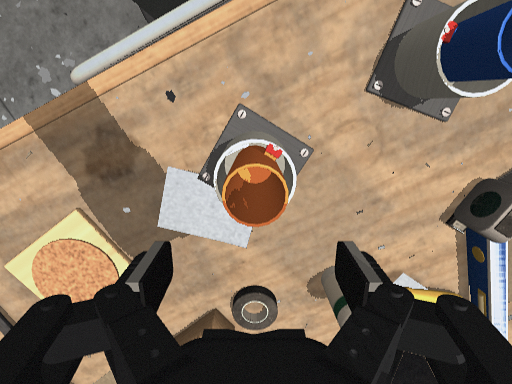

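The wrist view shows the orange cup's rim centred near (255,195) in its silver pot with a red clip. The blue cup's pot is at the upper right and the cork at (74,270).

```bash
cat >> h.py <<'E'
def wray(f,u,v,z):
    d=np.load(f);c=arm.camera_params("wrist");T=c["tool_from_camera"]
    q=d["R"]@(T[:3,:3]@np.array([(u-c["cx"])/c["fx"],(v-c["cy"])/c["fy"],1]));p=d["p"]+d["R"]@T[:3,3]
    return p+q*(z-p[2])/q[2]
E
python3 - <<'E'
from h import *
for q in((254.5,163),(254.5,227),(221,195),(288,195)):print(wray("w1.npz",*q,.135))
o=arm.get_obs();print(o["t"],o["position"],shift([.529,.024,.22]))
E
```

```text
[0.50444834 0.03596724 0.135     ]
[0.55670565 0.01133991 0.135     ]
[ 0.51739739 -0.00179661  0.135     ]
[0.54186328 0.04999227 0.135     ]
1.4 [0.53134438 0.01339793 0.2205874 ] [0.16842851 0.21296846 0.01339649]
```

Request:
arm_command --series '[[[0,0,0],[0,0,0],1],[[0,0,0],[0,0,0],1],[[0,0,0],[0,0,0],1]]'

```text
t: 1.7
position: [0.5284, 0.0267, 0.2203]
eef_rot: [[-0.905, 0.425, -0.001], [0.425, 0.905, 0.0], [0.001, 0.0, -1.0]]
contact_force: [-0.4, 0.4, 0.8]
finger_gap: 0.997
finger_force: 0.0
```

```bash
python3 -c "
from h import *
print(shift([.530,.024,.10]))"
```

```text
[-0.06786207 -0.04467524  3.00673958]
```

Request:
arm_command --series '[[[-0.07,-0.04,0.5],[0,0,0],1],[[-0.07,-0.04,1.0],[0,0,0],1],[[-0.07,-0.04,1.5],[0,0,0],1],[[-0.07,-0.04,2.0],[0,0,0],1],[[-0.07,-0.04,2.4],[0,0,0],1],[[-0.07,-0.04,2.7],[0,0,0],1],[[-0.07,-0.04,2.9],[0,0,0],1],[[-0.07,-0.04,3.0],[0,0,0],1],[[-0.07,-0.04,3.0],[0,0,0],1],[[-0.07,-0.04,3.0],[0,0,0],1]]'

```text
t: 2.7
position: [0.531, 0.0226, 0.1011]
eef_rot: [[-0.904, 0.427, 0.001], [0.427, 0.904, 0.0], [-0.001, 0.001, -1.0]]
contact_force: [-0.6, -0.8, -0.2]
finger_gap: 1.001
finger_force: 0.0
```

Request:
arm_command --series '[[[0,0,0],[0,0,0],0.3],[[0,0,0],[0,0,0],0.1],[[0,0,0],[0,0,0],-0.2],[[0,0,0],[0,0,0],-1],[[0,0,0],[0,0,0],-1],[[0,0,0],[0,0,0],-1],[[0,0,0],[0,0,0],-1],[[0,0,0],[0,0,0],-1]]'

```text
t: 3.5
position: [0.5314, 0.0225, 0.1016]
eef_rot: [[-0.904, 0.428, 0.002], [0.428, 0.904, 0.0], [-0.001, 0.001, -1.0]]
contact_force: [-1.5, 0.7, 5.3]
finger_gap: 0.669
finger_force: 63.1
```

```bash
python3 -c "
from h import *
o=arm.get_obs();print(o['joint_positions'].round(1),o['ft_torque'])"
```

```text
[-26.4  17.2  24.5 104.1  -8.1  60.3  65.8] [-0.12880796  0.32548559 -0.00288276]
```

Request:
arm_command --series '[[[0,0,0],[0,0,0.5],-1],[[0,0,0],[0,0,1.4],-1],[[0,0,0],[0,0,2.4],-1],[[0,0,0],[0,0,3.4],-1],[[0,0,0],[0,0,4.4],-1],[[0,0,0],[0,0,5.4],-1],[[0,0,0],[0,0,6.4],-1],[[0,0,0],[0,0,7.4],-1],[[0,0,0],[0,0,8.4],-1],[[0,0,0],[0,0,9.4],-1],[[0,0,0],[0,0,10.4],-1],[[0,0,0],[0,0,11.2],-1]]'

```text
t: 4.7
position: [0.5308, 0.022, 0.1016]
eef_rot: [[0.427, 0.904, 0.0], [0.904, -0.427, 0.0], [0.0, 0.0, -1.0]]
contact_force: [-4.2, -0.9, 8.5]
finger_gap: 0.665
finger_force: 63.2
```

Request:
arm_command --series '[[[0,0,0],[0,0,0],-1],[[0,0,0],[0,0,0],-1],[[0,0,-0.1],[0,0,0],-1],[[0,0,-0.2],[0,0,0],-1],[[0,0,-0.3],[0,0,0],-1]]'

```text
t: 5.2
position: [0.5306, 0.0225, 0.1128]
eef_rot: [[0.421, 0.907, -0.0], [0.907, -0.421, 0.0], [0.0, -0.0, -1.0]]
contact_force: [0.1, -0.6, -0.8]
finger_gap: 0.662
finger_force: 63.7
```

```bash
python3 - <<'E'
from h import *
o=arm.get_obs();print(o["position"],o['ft_torque'],o["contact_force"])
a=arm.capture("scene")[130:250,220:340,::-1];b=arm.capture("wrist")[100:340,140:380,::-1]
cv2.imwrite("pics/turn.png",np.hstack([cv2.resize(x,(400,400),interpolation=cv2.INTER_CUBIC) for x in(a,b)]))
E
```

```text
[0.53059185 0.02254424 0.11284669] [-0.00502925  0.04366711 -0.00935112] [ 0.06971382 -0.55232083 -0.82129973]
```

View pics/turn.png

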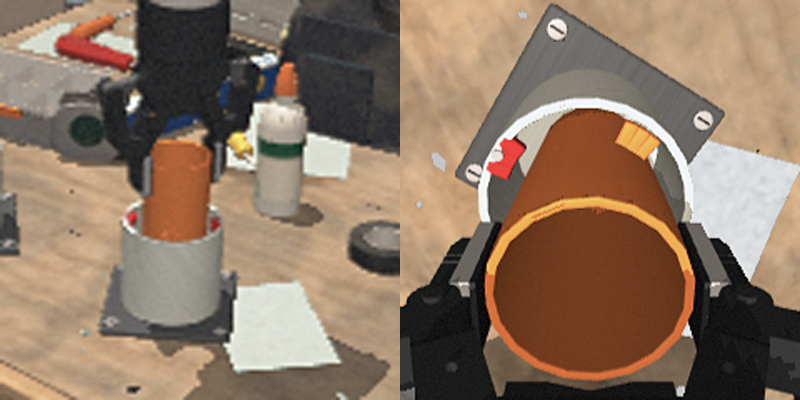

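The right half shows the cup turned: a lug at (637,138), well away from the clip at (507,157). It has risen 11 mm without resistance, so I'll lift.

Request:
arm_command --series '[[[0,0,-0.3],[0,0,0],-1],[[0,0,-0.7],[0,0,0],-1],[[0,0,-1.2],[0,0,0],-1],[[0,0,-1.8],[0,0,0],-1],[[0,0,-2.4],[0,0,0],-1],[[0,0,-2.8],[0,0,0],-1],[[0,0,-3.0],[0,0,0],-1],[[0,0,-3.0],[0,0,0],-1],[[0,0,-3.0],[0,0,0],-1]]'

```text
t: 6.2
position: [0.5303, 0.0225, 0.2319]
eef_rot: [[0.421, 0.907, -0.001], [0.907, -0.421, -0.0], [-0.0, -0.001, -1.0]]
contact_force: [-0.5, -0.4, -0.9]
finger_gap: 0.67
finger_force: 63.9
```

```bash
python3 -c "
from h import *
print(shift([.568,-.2795,.22]))"
```

```text
[-6.45081834  4.03603112  0.29781731]
```

Carry over in 10 rows, eased at both ends.

Request:
arm_command --series '[[[-0.3,0.19,0],[0,0,0],-1],[[-0.9,0.56,0],[0,0,0],-1],[[-1.7,1.06,0],[0,0,0],-1],[[-2.5,1.56,0],[0,0,0],-1],[[-3.3,2.06,0],[0,0,0],-1],[[-4.1,2.57,0],[0,0,0],-1],[[-4.9,3.07,0.1],[0,0,0],-1],[[-5.6,3.5,0.2],[0,0,0],-1],[[-6.1,3.82,0.3],[0,0,0],-1],[[-6.4,4.0,0.3],[0,0,0],-1],[[-6.45,4.03,0.3],[0,0,0],-1],[[-6.45,4.03,0.3],[0,0,0],-1]]'

```text
t: 7.4
position: [0.5677, -0.2793, 0.2194]
eef_rot: [[0.422, 0.907, -0.002], [0.907, -0.422, 0.0], [-0.0, -0.002, -1.0]]
contact_force: [0.4, -0.2, -0.7]
finger_gap: 0.666
finger_force: 63.9
```

```bash
python3 - <<'E'
from h import *
o=arm.get_obs();print(shift([.568,-.2795,.112]),o["position"],o["contact_force"])
a=arm.capture("scene")[150:300,290:440,::-1];b=arm.capture("wrist")[:,64:448,::-1]
cv2.imwrite("pics/board.png",np.hstack([cv2.resize(x,(400,400),interpolation=cv2.INTER_CUBIC) for x in(a,b)]))
E
```

```text
[4.03364175e-04 1.36895615e-02 2.68561170e+00] [ 0.56769099 -0.27933277  0.21942529] [ 0.37902504 -0.17051567 -0.65997212]
```

View pics/board.png

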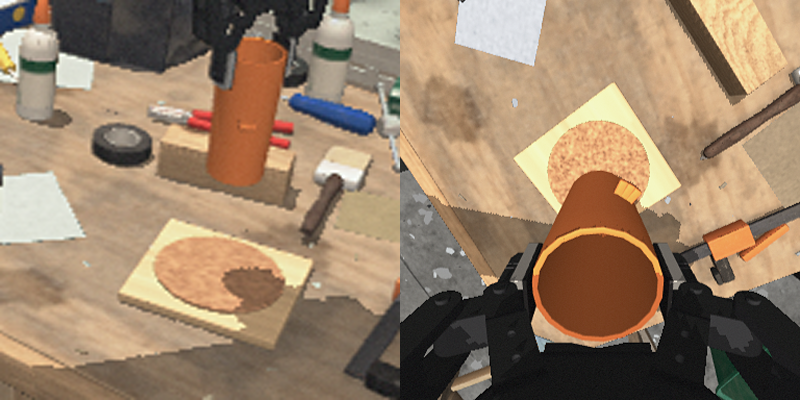

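The cup hangs upright over the board. The cork's centre appears at about (598,170) in the wrist view, so I'll lower.

Request:
arm_command --series '[[[0,0,0.3],[0,0,0],-1],[[0,0,0.7],[0,0,0],-1],[[0,0,1.2],[0,0,0],-1],[[0,0,1.7],[0,0,0],-1],[[0,0,2.1],[0,0,0],-1],[[0,0,2.4],[0,0,0],-1],[[0,0,2.6],[0,0,0],-1],[[0,0,2.65],[0,0,0],-1],[[0,0,2.65],[0,0,0],-1],[[0,0,2.65],[0,0,0],-1]]'

```text
t: 8.5
position: [0.5685, -0.2798, 0.1153]
eef_rot: [[0.421, 0.907, 0.001], [0.907, -0.421, -0.001], [-0.0, 0.001, -1.0]]
contact_force: [0.5, 0.2, -0.8]
finger_gap: 0.665
finger_force: 63.9
```

Request:
arm_command --series '[[[0,0,0.04],[0,0,0],-1],[[0,0,0.08],[0,0,0],-1],[[0,0,0.11],[0,0,0],-1],[[0,0,0.11],[0,0,0],-1],[[0,0,0.11],[0,0,0],-1]]'

```text
t: 9.0
position: [0.5681, -0.2794, 0.1101]
eef_rot: [[0.421, 0.907, -0.0], [0.907, -0.421, 0.0], [-0.0, -0.0, -1.0]]
contact_force: [-0.8, -0.1, -1.4]
finger_gap: 0.664
finger_force: 63.9
```

Continue down in 1 mm steps until contact shows.

Request:
arm_command --series '[[[0,0,0.03],[0,0,0],-1],[[0,0,0.05],[0,0,0],-1],[[0,0,0.05],[0,0,0],-1]]'

```text
t: 9.3
position: [0.568, -0.2794, 0.1079]
eef_rot: [[0.421, 0.907, -0.0], [0.907, -0.421, 0.0], [-0.0, -0.0, -1.0]]
contact_force: [-0.1, -0.1, -0.5]
finger_gap: 0.667
finger_force: 63.9
```

Request:
arm_command --series '[[[0,0,0.02],[0,0,0],-1],[[0,0,0.03],[0,0,0],-1],[[0,0,0.03],[0,0,0],-1]]'

```text
t: 9.6
position: [0.5682, -0.2796, 0.1076]
eef_rot: [[0.421, 0.907, 0.0], [0.907, -0.421, -0.0], [0.0, 0.0, -1.0]]
contact_force: [-0.9, 1.4, 5.1]
finger_gap: 0.664
finger_force: 64.4
```

Contact at 5 N up. I'll release gently, then retreat upward.

Request:
arm_command --series '[[[0,0,0],[0,0,0],0.4],[[0,0,0],[0,0,0],0.5],[[0,0,0],[0,0,0],0.7],[[0,0,0],[0,0,0],1],[[0,0,0],[0,0,0],1],[[0,0,0],[0,0,0],1],[[0,0,0],[0,0,0],1]]'

```text
t: 10.3
position: [0.5681, -0.2794, 0.1069]
eef_rot: [[0.421, 0.907, -0.0], [0.907, -0.421, -0.0], [-0.0, -0.0, -1.0]]
contact_force: [0.1, -0.3, -0.1]
finger_gap: 0.998
finger_force: 0.0
```

Request:
arm_command --series '[[[0,0,-0.2],[0,0,0],1],[[0,0,-0.5],[0,0,0],1],[[0,0,-1.0],[0,0,0],1],[[0,0,-1.6],[0,0,0],1],[[0,0,-2.2],[0,0,0],1],[[0,0,-2.7],[0,0,0],1],[[0,0,-3.0],[0,0,0],1],[[0,0,-3.0],[0,0,0],1],[[0,0,-3.0],[0,0,0],1]]'

```text
t: 11.2
position: [0.568, -0.2793, 0.2266]
eef_rot: [[0.421, 0.907, -0.0], [0.907, -0.421, 0.0], [0.0, -0.0, -1.0]]
contact_force: [0.0, 0.0, -0.3]
finger_gap: 1.002
finger_force: 0.0
```

```bash
python3 - <<'E'
from h import *
a=arm.capture("scene")[150:300,290:440,::-1];b=arm.capture("wrist")[:,64:448,::-1]
cv2.imwrite("pics/end.png",np.hstack([cv2.resize(x,(400,400),interpolation=cv2.INTER_CUBIC) for x in(a,b)]))
E
```

```text
(no output)
```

View pics/end.png

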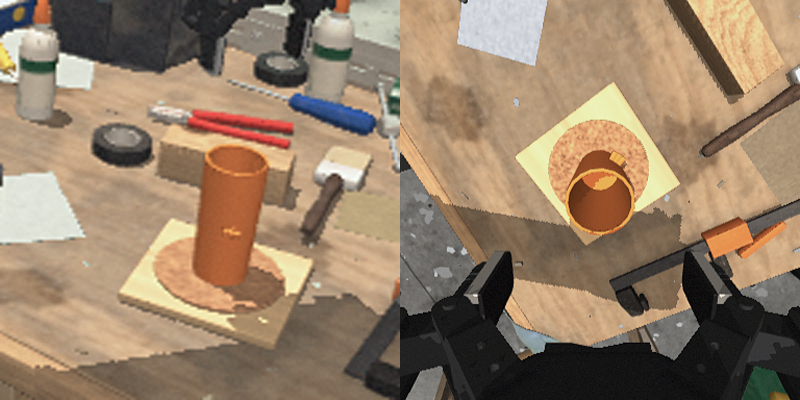

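The cup stands upright in the middle of the cork (base at about (222,275) on the left), and the gripper is clear of it.

```bash
python3 -c "
from bench import arm
print(arm.job_done())"
```

```text
the job is handed in; nothing more can be done
None
```

I turned the orange cup free, lifted it out of its pot and set it upright near the middle of the cork pad, then released it and handed the job in after about 11 s; the blue cup was left alone, and no verdict was returned.

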